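# Slide the screw case home between freshly glued rails

### The arm

A 6-joint arm with a two-finger parallel gripper is mounted at the origin on the work surface. World frame = base frame: x ahead of the robot, y to its left, z up, the work surface at z = 0. Lengths are in m, angles in degrees, forces in N, time in s.
With the tool pointing down it reaches from about 0.4 to 0.825 m from the base axis. Payload 7 kg.
Tool frame: the origin (TCP) lies midway between the tips of the shut fingers; the grasp point (between the pads) lies 19 mm behind it; z points along the fingers, y is the line along which they close (so a half turn about z gives the same grasp; the last joint's range is limited). The gripper opens to 88 mm and grips with 3 to 60 N. Pads are 19 mm wide; open, the fingers measure 130 mm over their backs; the gripper's body (78 mm by 193 mm) begins 47 mm behind the grasp point.
Start: joints at [86.58, 20.546, 0.682, 0, -70.136, -16.507], TCP at [0.23, 0.635, 0.227] pointing down, gripper open.
Joint ranges: [-176.03, 176.03], [-82.01, 121.73], [-58.28, 71.71], [-173.87, 95.51], [-174.79, -0.11], [-173.66, 173.66]. Speed limits (degrees/s): [136.94, 136.94, 172.46, 180, 180, 180].

### API

Orientations are given as [roll, pitch, yaw] about the fixed x, y, z axes, in that order (R = Rz(yaw) Ry(pitch) Rx(roll)).
In Python, from plant import * gives the robot as it stands.
- The arm moves only by the tool move_arm, never from a script. Its argument "commands" is a list of rows, each a list of 7 numbers: the shift along the world's x, y, z in mm, then the turn, a rotation vector about the world's x, y, z in degrees, then the opening in per cent of the stroke, from 0 (shut) to 100 (fully open). In form: [[x, y, z, rx, ry, rz, fingers], ...]. A call has 1 to 20 rows; each row shifts and turns the commanded pose from where the row before left it; what a row does not reach is not made up. A row lasts 1/10 s, in which the tool goes at most 50 mm and 8.59 degrees, less where a joint would pass 70% of its speed; a pose out of reach is approached as far as the arm can. A call with a gripper value outside its range is refused whole. The fingers move at their own pace and stop on an object; "squeeze" is the grip in N (left out, the last holds). Time passes only in rows, so rows that do not move let the fingers close. It gives the time, the measured TCP pose, the force and the opening at its end, in the units of the state.
- get_state(): the state, without advancing time (a new reading comes with each control period).
- capture(name): name is "scene" or "top"; returns a dict with "frame" (384x512x3 uint8, blue, green, red), "camera_matrix" (3x3 intrinsics, pixels), "world_to_cam" (4x4, takes a point from world to camera coordinates). Camera axes: x right, y up, looking along -z (the intrinsics and any distortion apply to the point x, -y, -z); pixel columns grow to the right and rows downward; lengths in m; the calibration is good to about 2 mm. A picture is of the moment at which its call begins. There is no depth.
- close_job(): hands the job in, once; it reports no verdict.
The state is a dict: "time_s": time; "joints": joint angles; "qd": joint speeds; "joint_torque": joint torques, N m; "tcp_pos": TCP position; "eef_rot": TCP orientation; "contact_force": force on the tool from outside, world axes, zero at the start; "moment": the same for the moment, N m; "gripper_width": finger opening in m.
Only numpy, scipy, OpenCV 4.12 (cv2) and the standard library are available. Lean on these libraries where they do the work, as an engineer would, in place of code of your own. Each camera call takes 0.05 s, during which the arm holds its last target. There are 200 camera calls.

### The job

Push the grey screw case along the plywood board into the lane between the two pine rails until it is fully home against the end stop, then draw back clear of it. The rails have only just been glued down: neither the case nor the robot may touch either rail. Only push the case, never lift or tip it, and leave the other things on the bench where they are.

Things in the scene. Friction and masses are not known exactly. Their poses are not given: they have to be found in the camera images.
- board: fixed plywood board flat on the bench, 440 x 220 x 12 mm. Origin: centre of its underside, at bench height; x runs along the lane from the empty half, where the case starts, to the end stop, y across it, z up. Lane's middle line: y = 0; its open mouth: x = 0; near face of the stop: x = +190 mm; 118 mm clear between the rails (y -59 to +59). No rails at x below 0
- case: closed grey plastic box 110 (x) x 92 (y) x 60 mm high, 0.4 to 0.9 kg; flat lid, its black handle folded flush; too wide to grip. Origin: centre of its underside, 12 mm above the bench; z up. Starts 125 to 155 mm before the mouth, up to 35 mm off the middle line, its x up to 0.3 rad askew of the board's x. Centred, it has 13 mm spare each side; home, its centre is at board x = +135 mm
- rail_left: fixed pine rail on the board along the lane's +y side, 200 mm long, 18 mm thick, 22 mm high (its top 34 mm above the bench). Origin: centre of its underside, 12 mm above the bench; x along it. Must not be touched
- rail_right: the same rail on the lane's -y side. Must not be touched
- stop: fixed pine end stop across the far end of the lane, 20 mm thick (x), 118 mm wide, 30 mm high (its top 42 mm above the bench). Origin: centre of its underside, 12 mm above the bench; axes as the board. The case's leading face comes to rest against its near face, 10 mm before the origin. It may be touched
- glue: white glue bottle, 60 mm across, 150 mm high, standing on the bench beyond the left rail (board y about +190 mm, x about +150 mm); origin at its foot. Leave alone
- offcut: pine offcut 110 x 44 x 22 mm lying on the bench by the board's left edge (board x about +20, y about +160 mm); origin: centre of its underside. Leave alone
- tape: black tape measure 65 x 60 x 30 mm on the bench by the board's right edge (board x about +140, y about -155 mm); origin: centre of its underside. Leave alone
- sanding_block: cork sanding block 100 x 60 x 30 mm on the bench by the board's right edge (board x about 0, y about -165 mm); origin: centre of its underside. Leave alone
- screwdriver: screwdriver lying on the bench to the right of the board, origin under its middle. Leave alone
- mug: white mug, 80 mm across, 90 mm high, at the far left; origin at its foot. Leave alone
- square: try square with dark wooden stock 120 mm and steel blade 170 mm, lying flat at the left; origin: middle of the stock's underside. Leave alone
Not all that is in view belongs to the job. Leave any orange, purple or turquoise look-alike of the case alone.

How it is judged:
By the outcome, as a careful person would: the job done as asked, in the order asked, and still so for the second after the job is handed in, with the robot touching nothing.
It also fails if it takes over 72 s, if anything falls off the work surface, if the arm or the gripper's body presses on something with over 40 N, if the wrist force passes 120 N, or if a joint passes its speed limit or range.

## Working session

There is one attempt and no reset: what is moved stays moved. The work goes in short steps, Python scripts to look and compute and a tool call to move; the robot and the scene stay as the last step left them, time stands still between calls to the robot, and variables do not carry over. Pictures are saved under pics/ and viewed, on a budget of 10 in all, crops included, one or two more only if the job needs it, and the job is handed in when it is done.

Besides the shell and the picture viewer there is one more tool, called after ">>>" as name([rows], argument=value, ...), one row to a line, values as JSON. move_arm: Moves the arm, as the interface text tells. Its arguments: {"type":"object","properties":{"commands":{"type":"array"},"squeeze":{"type":"number"}},"required":["commands"]}

```bash
mkdir -p pics; ls; python3 - <<'E'
from plant import *
import cv2
print(get_state())
for n in("scene","top"):
    c=capture(n);cv2.imwrite(f"pics/{n}0.png",c["frame"]);print(c["camera_matrix"],c["world_to_cam"],[k for k in c])
E
```

```text
pics
{'time_s': 0.0, 'joints': array([ 8.65789262e+01,  2.05915967e+01,  6.33316457e-01, -1.88672882e-02,
       -7.01346926e+01, -1.65081230e+01]), 'qd': array([-0.03628491, -0.04866791, -0.04354291, -0.04660894,  0.04411682,
        0.03491408]), 'joint_torque': array([-2.18263383e-03, -5.82717276e+01,  2.93053025e+01,  6.99723065e+00,
        6.76953845e-03, -1.62989627e-04]), 'tcp_pos': array([0.22993262, 0.63411633, 0.22562132]), 'eef_rot': array([ 1.79905819e+02, -9.41547238e-03, -1.99356148e+01]), 'contact_force': array([-0.14132179, -0.66144816,  0.36794313]), 'moment': array([-0.03046734,  0.01293678, -0.05019562]), 'gripper_width': 0.08761531421538697}
[[496.6576423    0.         254.65410014]
 [  0.         496.6576423  192.30334496]
 [  0.           0.           1.        ]] [[ 0.61386777  0.78934783 -0.00981684 -0.31252957]
 [-0.5658232   0.44863843  0.69178585  0.28063468]
 [ 0.55046387 -0.41911044  0.72203599 -1.59207644]
 [ 0.          0.          0.          1.        ]] ['frame', 'camera_matrix', 'world_to_cam']
[[433.44264515   0.         256.03329779]
 [  0.         433.44264515 187.89003723]
 [  0.           0.           1.        ]] [[-2.38296707e-02 -9.99510055e-01 -2.02927950e-02  7.52809433e-04]
 [ 9.94156899e-01 -2.58299493e-02  1.04808753e-01 -5.51760338e-01]
 [-1.05281565e-01 -1.76766640e-02  9.94285335e-01 -1.13507922e+00]
 [ 0.00000000e+00  0.00000000e+00  0.00000000e+00  1.00000000e+00]] ['frame', 'camera_matrix', 'world_to_cam']
```

View pics/top0.png

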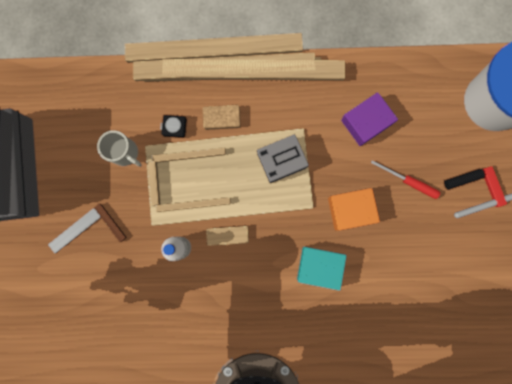

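View pics/scene0.png

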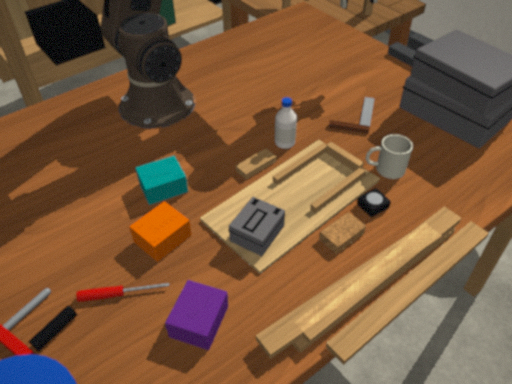

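Top view: board's lane runs left (world +y); the case is at about (282,158), the rails at y≈155 and 203, the stop at (153,185). The arm is outside the view at left. I'll enlarge the crop next.

```bash
python3 - <<'E'
import cv2
f=cv2.imread("pics/top0.png")[122:230,137:327]
cv2.imwrite("pics/topc.png",cv2.resize(f,None,fx=4,fy=4,interpolation=cv2.INTER_CUBIC))
E
```

```text
(no output)
```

View pics/topc.png

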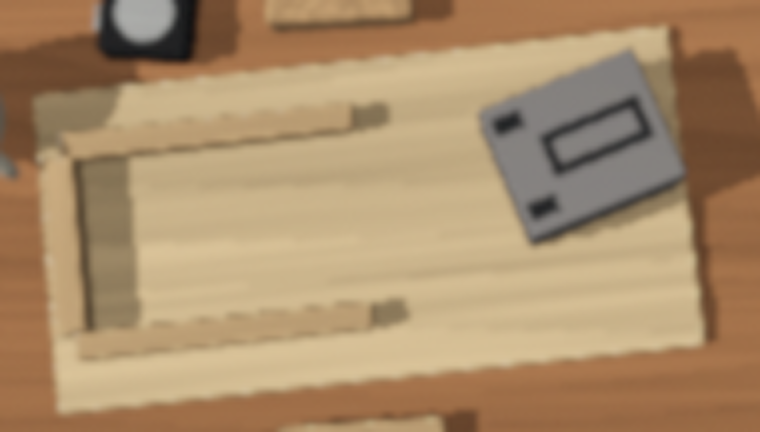

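Crop (4x, offset 137,122): board corners (33,97),(670,28),(705,343),(59,411). Case lid corners (480,114),(630,50),(685,177),(532,243). Next I'll fit both poses and check them with an overlay.

```bash
cat > h.py <<'E'
import numpy as np, cv2
from scipy.optimize import least_squares
CAM={}
def proj(c,P):
    P=np.atleast_2d(P);q=(c["world_to_cam"]@np.c_[P,np.ones(len(P))].T).T
    return np.c_[c["camera_matrix"][0,0]*q[:,0]/-q[:,2]+c["camera_matrix"][0,2], c["camera_matrix"][1,1]*-q[:,1]/-q[:,2]+c["camera_matrix"][1,2]]
def unproj(c,uv,z):
    K=c["camera_matrix"];W=c["world_to_cam"];o=-W[:3,:3].T@W[:3,3]
    uv=np.atleast_2d(uv);d=np.c_[(uv[:,0]-K[0,2])/K[0,0],-(uv[:,1]-K[1,2])/K[1,1],-np.ones(len(uv))]@W[:3,:3]
    return o+d*((z-o[2])/d[:,2])[:,None]
def box(L,W):return np.array([[L,W],[-L,W],[-L,-W],[L,-W]])/2
def T(p,a):c,s=np.cos(p[2]),np.sin(p[2]);return np.asarray(a)@np.array([[c,s],[-s,c]])+p[:2]
def fit(pts,L,W,x0):
    r=least_squares(lambda p:(T(p,box(L,W))-pts).ravel(),x0);return r.x,r.fun.reshape(-1,2)*1e3
def rel(b,p):
    d=np.asarray(p[:2])-b[:2];c,s=np.cos(b[2]),np.sin(b[2]);return np.array([c*d[0]+s*d[1],-s*d[0]+c*d[1]])
E
python3 - <<'E'
from h import *
from plant import *
t=capture("top");s=capture("scene");np.set_printoptions(precision=4,suppress=True)
px=lambda a:(np.array(a)+.5)/4-.5+[137,122]
# order: (+,+),(-,+),(-,-),(+,-)
B=unproj(t,px([(59,411),(705,343),(670,28),(33,97)]),.012)[:,:2]
C=unproj(t,px([(532,243),(685,177),(630,50),(480,114)]),.072)[:,:2]
b,rb=fit(B,.44,.22,[.5,.1,1.6]);c,rc=fit(C,.11,.092,[.6,-.1,1.8])
print(b,np.degrees(b[2]),rb);print(c,np.degrees(c[2]-b[2]),rc,rel(b,c))
np.savez("pose.npz",b=b,c=c)
im=s["frame"].copy();im2=t["frame"].copy()
def draw(i,cam,p,loc,z,col,f):
    w=T(p,loc);q=(proj(cam,np.c_[w,np.full(len(w),z)]));cv2.polylines(i,[np.int32(q*f)],True,col,1)
f=2;out=[]
for cam in(s,t):
    i=cv2.resize(cam["frame"],None,fx=3,fy=3)
    draw(i,cam,b,box(.44,.22),.012,(0,0,255),3)
    for y in(.068,-.068):draw(i,cam,b,box(.2,.018)+[.1,y],.034,(255,0,0),3)
    draw(i,cam,b,box(.02,.118)+[.2,0],.042,(255,0,255),3)
    draw(i,cam,c,box(.11,.092),.072,(0,255,0),3);draw(i,cam,c,box(.11,.092),.012,(0,255,0),3);out.append(i)
a=out[0][410:820,580:1160];d=out[1][366:690,411:990]
cv2.imwrite("pics/ov.png",np.vstack([a[:, :579],d])[:, :]);print(a.shape,d.shape)
E
```

```text
[0.5876 0.0629 1.6511] 94.60220302034354 [[-0.9603 -0.4028]
 [-0.8521 -0.0828]
 [ 0.5553  1.6606]
 [ 1.2572 -1.175 ]]
[ 0.6233 -0.0833  1.9445] 16.8085408386633 [[-0.0507  0.3714]
 [-0.3648 -1.7458]
 [ 0.4198 -0.9787]
 [-0.0043  2.3532]] [-0.1486 -0.0239]
(410, 580, 3) (324, 579, 3)
```

View pics/ov.png

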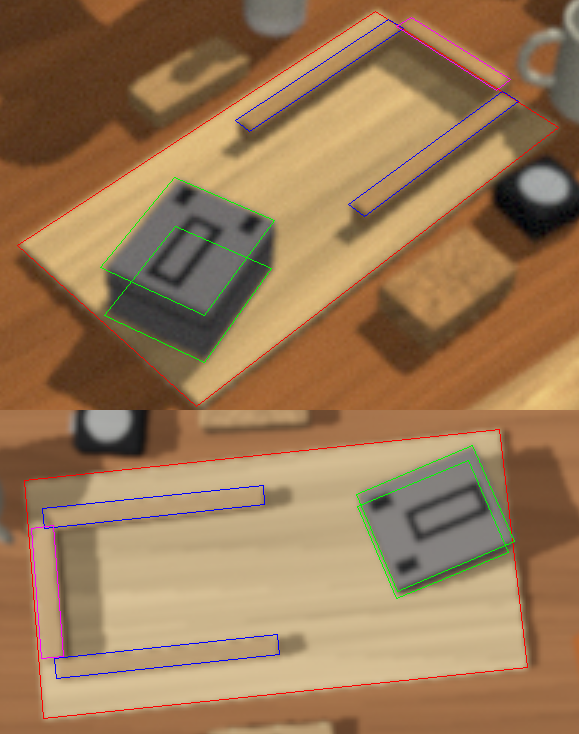

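The fit agrees in both views to about 2–3 mm. The case is at board (-149, -24) mm, yaw +16.8°. Plan: push its rear face with the two part-open fingers, tips at z≈45 mm so they stay above the rails. Go straight first, then along an arc onto the middle line.

>>> move_arm([
  [21.3,-40.1,0,0,0,-2.43,45],
  [21.3,-40.1,0,0,0,-2.43,45],
  [21.3,-40.1,0,0,0,-2.43,45],
  [21.3,-40.1,0,0,0,-2.43,45],
  [21.3,-40.1,0,0,0,-2.43,45],
  [21.3,-40.1,0,0,0,-2.43,45],
  [21.3,-40.1,0,0,0,-2.43,45],
  [21.3,-40.1,0,0,0,-2.43,45],
  [21.3,-40.1,0,0,0,-2.43,45],
  [21.3,-40.1,0,0,0,-2.43,45],
  [21.3,-40.1,0,0,0,-2.43,45],
  [21.3,-40.1,0,0,0,-2.43,45],
  [21.3,-40.1,0,0,0,-2.43,45],
  [21.3,-40.1,0,0,0,-2.43,45],
  [21.3,-40.1,0,0,0,-2.43,45],
  [21.3,-40.1,0,0,0,-2.43,45],
  [21.3,-40.1,0,0,0,-2.43,45],
  [21.3,-40.1,0,0,0,-2.43,45],
  [21.3,-40.1,0,0,0,-2.43,45],
  [21.3,-40.1,0,0,0,-2.43,45],
])

```text
time_s: 2.2
tcp_pos: [0.6566, -0.1693, 0.2264]
eef_rot: [180.0, 0.0, -68.6]
contact_force: [0.8, 0.9, -0.6]
gripper_width: 0.0393
```

>>> move_arm([
  [0,0,0,0,0,0,45],
  [0,0,0,0,0,0,45],
  [0,0,0,0,0,0,45],
])

```text
time_s: 2.5
tcp_pos: [0.6557, -0.167, 0.2263]
eef_rot: [180.0, 0.0, -68.5]
contact_force: [-0.7, 0.4, 0.1]
gripper_width: 0.0394
```

>>> move_arm([
  [0,0,-20,0,0,0,45],
  [0,0,-20,0,0,0,45],
  [0,0,-20,0,0,0,45],
  [0,0,-20,0,0,0,45],
  [0,0,-20,0,0,0,45],
  [0,0,-20,0,0,0,45],
  [0,0,-20,0,0,0,45],
  [0,0,-20,0,0,0,45],
  [0,0,-15,0,0,0,45],
  [0,0,-6,0,0,0,45],
  [0,0,0,0,0,0,45],
])

```text
time_s: 3.6
tcp_pos: [0.6557, -0.1668, 0.0451]
eef_rot: [179.9, 0.0, -68.5]
contact_force: [0.2, 0.0, 0.8]
gripper_width: 0.039
```

```bash
python3 - <<'E'
from h import *
from plant import *
t=capture("top");s=capture("scene")
a=cv2.resize(t["frame"][100:260,150:390],None,fx=2.5,fy=2.5);b=cv2.resize(s["frame"][130:330,140:380],None,fx=2.5,fy=2.5)[:, :]
cv2.imwrite("pics/pre.png",cv2.resize(np.vstack([a,b]),None,fx=.66,fy=.66))
print(get_state()["tcp_pos"])
E
```

```text
[ 0.65668583 -0.16724183  0.04652741]
```

View pics/pre.png

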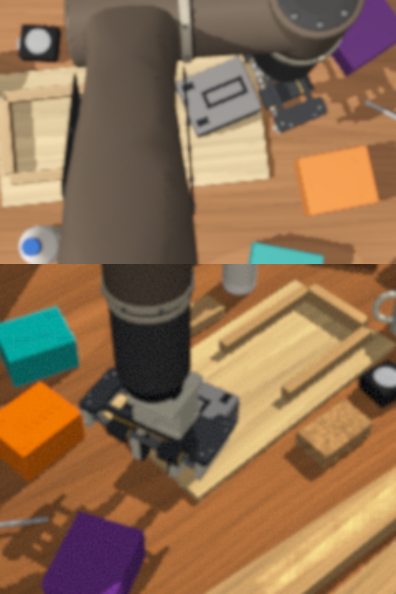

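The top view shows the fingers behind the case's rear face, parallel to it and clear of the purple and orange boxes. Approaching now.

>>> move_arm([
  [-1.46,3.72,0,0,0,0,45],
  [-1.46,3.72,0,0,0,0,45],
  [-1.46,3.72,0,0,0,0,45],
  [-1.46,3.72,0,0,0,0,45],
  [-1.1,2.8,0,0,0,0,45],
  [0,0,0,0,0,0,45],
])

```text
time_s: 4.3
tcp_pos: [0.649, -0.1493, 0.0457]
eef_rot: [-180.0, 0.0, -68.5]
contact_force: [-0.5, -0.7, -0.2]
gripper_width: 0.0395
```

>>> move_arm([
  [-0.73,1.86,0,0,0,0,45],
  [-0.73,1.86,0,0,0,0,45],
  [-0.73,1.86,0,0,0,0,45],
  [-0.73,1.86,0,0,0,0,45],
])

```text
time_s: 4.7
tcp_pos: [0.6463, -0.1425, 0.0455]
eef_rot: [-180.0, -0.0, -68.5]
contact_force: [-0.0, -1.3, -1.5]
gripper_width: 0.0393
```

>>> move_arm([
  [-0.73,1.86,0,0,0,0,45],
  [-0.73,1.86,0,0,0,0,45],
  [-0.73,1.86,0,0,0,0,45],
  [-0.73,1.86,0,0,0,0,45],
])

```text
time_s: 5.1
tcp_pos: [0.6432, -0.1348, 0.0455]
eef_rot: [180.0, -0.0, -68.5]
contact_force: [1.2, -2.1, -0.9]
gripper_width: 0.0392
```

```bash
python3 - <<'E'
from h import *
from plant import *
s=capture("scene");st=get_state();print(st["tcp_pos"],st["contact_force"],st["moment"])
t=capture("top")
a=cv2.resize(t["frame"][125:195,225:325],None,fx=5,fy=5,interpolation=cv2.INTER_CUBIC)
cv2.imwrite("pics/p1.png",a)
E
```

```text
[ 0.64307416 -0.13451277  0.04552446] [-0.25412877 -0.42685566 -0.82043794] [-0.35377234 -0.16999535 -0.0047304 ]
```

View pics/p1.png

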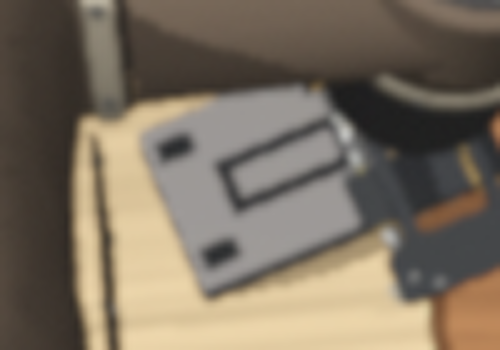

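Contact made: the lid moved about 3.2 px (about 8 mm) with no rotation, which puts the standoff at about 64 mm. Now I'll work out the straight and arc rows.

```bash
cat > path.py <<'E'
from h import *
b=np.load("pose.npz")["b"];S=64.
th0=np.radians(16.8);R=300
def case(s): # mm along path, board frame, from (-140,-21.3)
    Ls=29.4;c=np.array([-140,-21.3])
    if s<Ls:return c+s*np.array([np.cos(th0),np.sin(th0)]),th0
    c=c+Ls*np.array([np.cos(th0),np.sin(th0)]);a=(s-Ls)/R
    th=max(th0-a,0);c=c+R*np.array([np.sin(th0)-np.sin(th),np.cos(th)-np.cos(th0)])
    return c+[max(s-Ls-R*th0,0),0],th
def tcp(s):
    c,t=case(s);p=c-S*np.array([np.cos(t),np.sin(t)])
    return T([b[0]*1e3,b[1]*1e3,b[2]],p),np.degrees(t+b[2])-180
def rows(s0,s1,n):
    q=[tcp(s) for s in np.linspace(s0,s1,n+1)]
    for (p,a),(p2,a2) in zip(q,q[1:]):print([round(p2[0]-p[0],1),round(p2[1]-p[1],1),0,0,0,round(a2-a,2),45],end=", ")
    print(case(s1),q[-1])
E
python3 -c "
from path import *
print(tcp(0),case(0));rows(0,80,20);rows(80,117.4,10)"
```

```text
(array([ 643.38895129, -134.55449177]), np.float64(-68.59779697965647)) (array([-140. ,  -21.3]), np.float64(0.2932153143350474))
[np.float64(-1.5), np.float64(3.7), 0, 0, 0, np.float64(0.0), 45], [np.float64(-1.5), np.float64(3.7), 0, 0, 0, np.float64(0.0), 45], [np.float64(-1.5), np.float64(3.7), 0, 0, 0, np.float64(0.0), 45], [np.float64(-1.5), np.float64(3.7), 0, 0, 0, np.float64(0.0), 45], [np.float64(-1.5), np.float64(3.7), 0, 0, 0, np.float64(0.0), 45], [np.float64(-1.5), np.float64(3.7), 0, 0, 0, np.float64(0.0), 45], [np.float64(-1.5), np.float64(3.7), 0, 0, 0, np.float64(0.0), 45], [np.float64(-2.0), np.float64(3.5), 0, 0, 0, np.float64(-0.5), 45], [np.float64(-2.2), np.float64(3.4), 0, 0, 0, np.float64(-0.76), 45], [np.float64(-2.2), np.float64(3.5), 0, 0, 0, np.float64(-0.76), 45], [np.float64(-2.1), np.float64(3.5), 0, 0, 0, np.float64(-0.76), 45], [np.float64(-2.1), np.float64(3.5), 0, 0, 0, np.float64(-0.76), 45], [np.float64(-2.0), np.float64(3.6), 0, 0, 0, np.float64(-0.76), 45], [np.float64(-2.0), np.float64(3.6), 0, 0, 0, np.float64(-0.76), 45], [np.float64(-1.9), 
[... 642 characters left out ...]
, 0, 0, np.float64(-0.71), 45], [np.float64(-1.4), np.float64(3.5), 0, 0, 0, np.float64(-0.71), 45], [np.float64(-1.4), np.float64(3.6), 0, 0, 0, np.float64(-0.71), 45], [np.float64(-1.3), np.float64(3.6), 0, 0, 0, np.float64(-0.71), 45], [np.float64(-1.3), np.float64(3.6), 0, 0, 0, np.float64(-0.71), 45], [np.float64(-1.3), np.float64(3.6), 0, 0, 0, np.float64(-0.71), 45], [np.float64(-1.2), np.float64(3.6), 0, 0, 0, np.float64(-0.71), 45], [np.float64(-1.2), np.float64(3.6), 0, 0, 0, np.float64(-0.71), 45], [np.float64(-1.1), np.float64(3.7), 0, 0, 0, np.float64(-0.71), 45], (array([-2.51098620e+01,  1.68557055e-03]), 0) (array([594.71825667, -25.95094844]), np.float64(-85.39779697965646))
```

>>> move_arm([
  [-1.5,3.7,0,0,0,0,45],
  [-1.5,3.7,0,0,0,0,45],
  [-1.5,3.7,0,0,0,0,45],
  [-1.5,3.7,0,0,0,0,45],
  [-1.5,3.7,0,0,0,0,45],
  [-1.5,3.7,0,0,0,0,45],
  [-1.5,3.7,0,0,0,0,45],
  [-2.0,3.5,0,0,0,-0.5,45],
  [-2.2,3.4,0,0,0,-0.76,45],
  [-2.2,3.5,0,0,0,-0.76,45],
  [-2.1,3.5,0,0,0,-0.76,45],
  [-2.1,3.5,0,0,0,-0.76,45],
  [-2.0,3.6,0,0,0,-0.76,45],
  [-2.0,3.6,0,0,0,-0.76,45],
  [-1.9,3.6,0,0,0,-0.76,45],
  [-1.9,3.6,0,0,0,-0.76,45],
  [-1.8,3.7,0,0,0,-0.76,45],
  [-1.8,3.7,0,0,0,-0.76,45],
])

```text
time_s: 7.0
tcp_pos: [0.6106, -0.0695, 0.0456]
eef_rot: [-180.0, -0.0, -76.7]
contact_force: [1.2, -2.3, 0.4]
gripper_width: 0.0397
```

```bash
python3 - <<'E'
from h import *
from plant import *
st=get_state();print(st["tcp_pos"],st["eef_rot"],st["contact_force"],st["moment"])
t=capture("top");s=capture("scene")
a=cv2.resize(t["frame"][125:215,205:325],None,fx=5,fy=5,interpolation=cv2.INTER_CUBIC)
b=cv2.resize(s["frame"][150:270,200:380],None,fx=600/180,fy=600/180,interpolation=cv2.INTER_CUBIC)
cv2.imwrite("pics/p2.png",np.vstack([a,b])[:800]);cv2.imwrite("pics/p2.png",cv2.resize(np.vstack([a,b]),None,fx=.7,fy=.7))
cv2.imwrite("pics/p2t.png",t["frame"])
E
```

```text
[ 0.61064611 -0.06946849  0.04555764] [-1.79999283e+02 -1.88864686e-04 -7.66903541e+01] [ 1.1812054  -2.34715129  0.44555889] [-0.77438611 -0.23518772 -0.00822573]
```

View pics/p2.png

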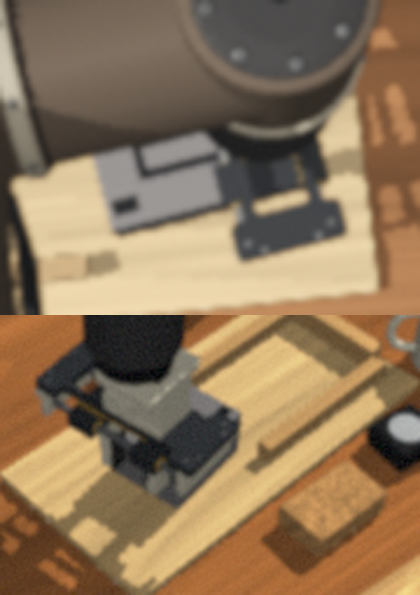

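Top: lid corner nearest the robot at crop (117,232) → pixel (238.2,191.1); the leading edge runs from (96,158). Compare these with the prediction.

```bash
python3 - <<'E'
from path import *
from plant import *
t=capture("top")
px=lambda a:(np.array(a)+.5)/3.5-.5+[205,125]
q=unproj(t,px([(117,232),(96,158),(222,204)]),.072)
for p in q:print(rel(b,p)*1e3)
c,th=case(72);print("pred",c,np.degrees(th),T([*c,th],box(110,92)))
v=rel(b,q[0])-rel(b,q[1]);print("yaw from edge",np.degrees(np.arctan2(v[1],v[0]))-90)
v=rel(b,q[0])-rel(b,q[2]);print("yaw side",np.degrees(np.arctan2(v[1],v[0])))
tp=rel(b,[.6106,-.0695])*1e3;a=np.radians(-76.7+180)-b[2];print(tp,np.degrees(a),tp+64*np.array([np.cos(a),np.sin(a)]))
E
```

```text
[-26.1034042   49.46126197]
[-16.07782346  -7.16097731]
[-105.44731902   36.99833139]
pred [-70.33717453  -3.42169439] 8.66399930914231 [[ -22.89421991   50.33857027]
 [-131.63898059   33.76820443]
 [-117.78012916  -57.18195905]
 [  -9.03536848  -40.61159321]]
yaw from edge 10.040773543730225
yaw side 8.926785369266197
[-133.79280986  -12.33459559] 8.697796979656458 [-70.52882893  -2.65633559]
```

Case follows the plan (corner y 49.5 against 50.3 mm predicted). Continuing the arc.

>>> move_arm([
  [-1.7,3.7,0,0,0,-0.76,45],
  [-1.7,3.7,0,0,0,-0.76,45],
  [-1.5,3.5,0,0,0,-0.71,45],
  [-1.5,3.5,0,0,0,-0.71,45],
  [-1.4,3.5,0,0,0,-0.71,45],
  [-1.4,3.6,0,0,0,-0.71,45],
  [-1.3,3.6,0,0,0,-0.71,45],
  [-1.3,3.6,0,0,0,-0.71,45],
  [-1.3,3.6,0,0,0,-0.71,45],
  [-1.2,3.6,0,0,0,-0.71,45],
  [-1.2,3.6,0,0,0,-0.71,45],
  [-1.1,3.7,0,0,0,-0.71,45],
  [0,0,0,0,0,0,45],
])

```text
time_s: 8.45
tcp_pos: [0.594, -0.0259, 0.0455]
eef_rot: [180.0, 0.0, -85.3]
contact_force: [0.5, -0.3, -0.3]
gripper_width: 0.0397
```

```bash
python3 - <<'E'
from path import *
from plant import *
st=get_state();tp=rel(b,st["tcp_pos"])*1e3;a=np.radians(st["eef_rot"][2]+180)-b[2];print(st["contact_force"],tp,np.degrees(a),tp+64*np.array([np.cos(a),np.sin(a)]))
t=capture("top");s=capture("scene")
a=cv2.resize(t["frame"][130:220,180:300],None,fx=5,fy=5,interpolation=cv2.INTER_CUBIC)
d=cv2.resize(s["frame"][140:250,210:390],None,fx=600/180,fy=600/180,interpolation=cv2.INTER_CUBIC)
cv2.imwrite("pics/p3.png",cv2.resize(np.vstack([a,d]),None,fx=.72,fy=.72))
E
```

```text
[ 0.46604558 -0.2834925  -0.27654857] [-88.9944397    0.72819566] 0.1293190770171534 [-24.99460272   0.87264634]
```

View pics/p3.png

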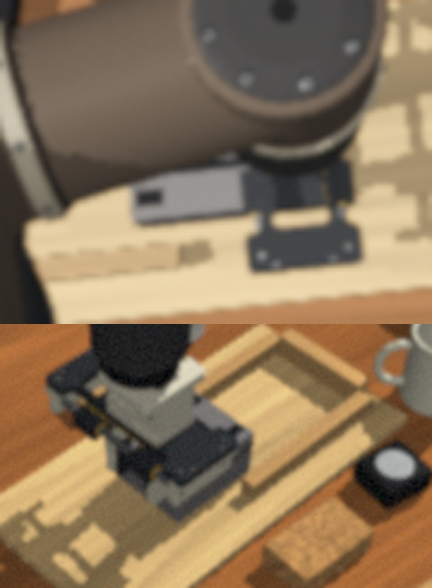

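Lid corner at crop (136,224), side edge to (243,214). Left rail's near end top, inner corner at about (180,243). Check against the plan.

```bash
python3 - <<'E'
from path import *
from plant import *
t=capture("top")
px=lambda a:(np.array(a)+.5)/3.6-.5+[180,130]
q=unproj(t,px([(136,224),(243,214)]),.072)
for p in q:print(rel(b,p)*1e3)
v=rel(b,q[0])-rel(b,q[1]);print("yaw",np.degrees(np.arctan2(v[1],v[0])))
for p in unproj(t,px([(180,243),(182,264)]),.034):print("rail (0,59),(0,77)",rel(b,p)*1e3)
d=T([0,0,b[2]],[1,0]);print("board x in world",d)
E
```

```text
[27.3502302  46.20426043]
[-49.92442356  47.17728181]
yaw -0.7214147098880135
rail (0,59),(0,77) [-0.0649808  59.69398858]
rail (0,59),(0,77) [-1.68444854e-02  7.53885027e+01]
board x in world [-0.08023725  0.99677579]
```

Centred to within 1 mm and about -0.5° yaw. Straight push next.

>>> move_arm([
  [-0.32,4,0,0,0,0,45],
  [-0.32,4,0,0,0,0,45],
  [-0.32,4,0,0,0,0,45],
  [-0.32,4,0,0,0,0,45],
  [-0.32,4,0,0,0,0,45],
  [-0.32,4,0,0,0,0,45],
  [-0.32,4,0,0,0,0,45],
  [-0.32,4,0,0,0,0,45],
  [-0.32,4,0,0,0,0,45],
  [-0.32,4,0,0,0,0,45],
  [-0.32,4,0,0,0,0,45],
  [-0.32,4,0,0,0,0,45],
  [-0.32,4,0,0,0,0,45],
  [-0.32,4,0,0,0,0,45],
  [-0.32,4,0,0,0,0,45],
  [-0.32,4,0,0,0,0,45],
  [-0.32,4,0,0,0,0,45],
  [-0.32,4,0,0,0,0,45],
  [-0.32,4,0,0,0,0,45],
  [-0.32,4,0,0,0,0,45],
])

```text
time_s: 10.6
tcp_pos: [0.5877, 0.0538, 0.0455]
eef_rot: [180.0, -0.0, -85.2]
contact_force: [-0.4, -1.6, -1.7]
gripper_width: 0.0399
```

```bash
python3 - <<'E'
from path import *
from plant import *
st=get_state();tp=rel(b,st["tcp_pos"])*1e3;a=np.radians(st["eef_rot"][2]+180)-b[2];print(st["contact_force"],tp,np.degrees(a))
t=capture("top");s=capture("scene")
a=cv2.resize(t["frame"][130:220,140:260],None,fx=5,fy=5,interpolation=cv2.INTER_CUBIC)
d=cv2.resize(s["frame"][130:240,220:400],None,fx=600/180,fy=600/180,interpolation=cv2.INTER_CUBIC)
cv2.imwrite("pics/p4.png",cv2.resize(np.vstack([a,d]),None,fx=.72,fy=.72))
E
```

```text
[-0.35582611 -1.57347997 -1.65579329] [-9.10500689  0.57301973] 0.1510919367944227
```

View pics/p4.png

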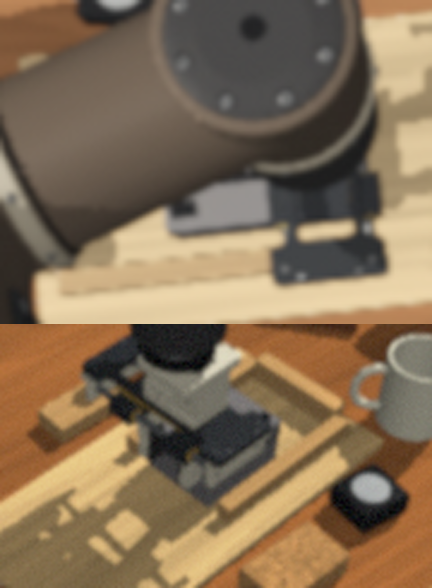

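Case well in the lane, straight, with an even gap to the rails. Lid corner at crop (172,236), side edge to (270,226).

```bash
python3 - <<'E'
from path import *
from plant import *
t=capture("top")
px=lambda a:(np.array(a)+.5)/3.6-.5+[140,130]
for p in unproj(t,px([(172,236),(270,226)]),.072):print(rel(b,p)*1e3)
E
```

```text
[105.58107255  46.59248622]
[34.65020323 46.87930072]
```

>>> move_arm([
  [-0.32,4,0,0,0,0,45],
  [-0.32,4,0,0,0,0,45],
  [-0.32,4,0,0,0,0,45],
  [-0.32,4,0,0,0,0,45],
  [-0.32,4,0,0,0,0,45],
  [-0.32,4,0,0,0,0,45],
  [-0.32,4,0,0,0,0,45],
  [-0.32,4,0,0,0,0,45],
  [-0.32,4,0,0,0,0,45],
  [-0.32,4,0,0,0,0,45],
  [-0.32,4,0,0,0,0,45],
  [-0.32,4,0,0,0,0,45],
  [-0.32,4,0,0,0,0,45],
  [-0.32,4,0,0,0,0,45],
  [-0.32,4,0,0,0,0,45],
  [-0.32,4,0,0,0,0,45],
  [-0.32,4,0,0,0,0,45],
  [-0.24,3,0,0,0,0,45],
])

```text
time_s: 12.55
tcp_pos: [0.5821, 0.1248, 0.0456]
eef_rot: [180.0, 0.0, -85.2]
contact_force: [0.8, -4.6, 3.1]
gripper_width: 0.0396
```

>>> move_arm([
  [-0.08,1,0,0,0,0,45],
  [-0.08,1,0,0,0,0,45],
  [-0.08,1,0,0,0,0,45],
  [-0.08,1,0,0,0,0,45],
  [-0.08,1,0,0,0,0,45],
  [-0.08,1,0,0,0,0,45],
])

```text
time_s: 13.15
tcp_pos: [0.5816, 0.1304, 0.0455]
eef_rot: [180.0, -0.0, -85.3]
contact_force: [0.7, -4.4, 2.5]
gripper_width: 0.0394
```

>>> move_arm([
  [-0.08,1,0,0,0,0,45],
  [-0.08,1,0,0,0,0,45],
  [-0.08,1,0,0,0,0,45],
])

```text
time_s: 13.45
tcp_pos: [0.5813, 0.1335, 0.0455]
eef_rot: [180.0, -0.0, -85.2]
contact_force: [0.4, -4.3, 3.2]
gripper_width: 0.0396
```

>>> move_arm([
  [-0.08,1,0,0,0,0,45],
  [-0.08,1,0,0,0,0,45],
])

```text
time_s: 13.65
tcp_pos: [0.5812, 0.1339, 0.0455]
eef_rot: [180.0, -0.1, -85.2]
contact_force: [4.1, -16.3, 3.0]
gripper_width: 0.0394
```

>>> move_arm([
  [-0.08,1,0,0,0,0,45],
  [-0.08,1,0,0,0,0,45],
])

```text
time_s: 13.85
tcp_pos: [0.5812, 0.134, 0.0457]
eef_rot: [179.9, -0.2, -85.3]
contact_force: [7.6, -25.6, 4.4]
gripper_width: 0.0393
```

```bash
python3 - <<'E'
from path import *
from plant import *
st=get_state();tp=rel(b,st["tcp_pos"])*1e3;print(st["contact_force"],tp)
t=capture("top");s=capture("scene")
a=cv2.resize(t["frame"][140:215,140:240],None,fx=6,fy=6,interpolation=cv2.INTER_CUBIC)
d=cv2.resize(s["frame"][130:210,280:380],None,fx=6,fy=6,interpolation=cv2.INTER_CUBIC)
cv2.imwrite("pics/p5.png",cv2.resize(np.vstack([a,d]),None,fx=.63,fy=.63))
E
```

```text
[  7.56000059 -25.61412987   4.35784718] [71.39563639  0.67625384]
```

View pics/p5.png

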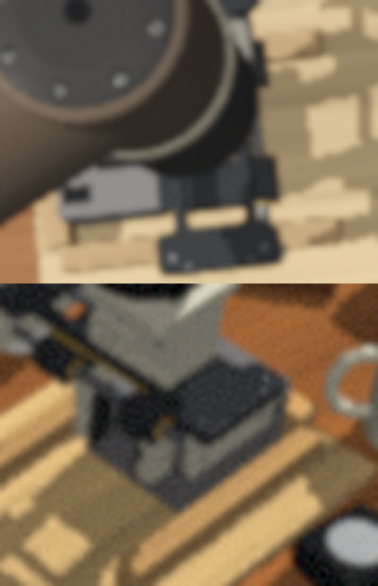

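Contact force climbed to 25 N with no further travel, at TCP board x = 71.4 mm. With the 63–64 mm standoff that puts the case centre at about 135 mm, so it is home. Drawing back, then up.

>>> move_arm([
  [0.16,-2,0,0,0,0,45],
  [0.16,-2,0,0,0,0,45],
  [0.16,-2,0,0,0,0,45],
  [0.32,-4,0,0,0,0,45],
  [0.64,-8,0,0,0,0,45],
  [1.2,-15,0,0,0,0,45],
  [1.2,-15,0,0,0,0,45],
  [1.2,-15,0,0,0,0,45],
  [1.2,-15,0,0,0,0,45],
  [0,0,20,0,0,0,45],
  [0,0,30,0,0,0,45],
  [0,0,30,0,0,0,45],
  [0,0,30,0,0,0,45],
  [0,0,30,0,0,0,45],
  [0,0,30,0,0,0,45],
  [0,0,20,0,0,0,45],
  [0,-20,0,0,0,0,45],
  [0,-30,0,0,0,0,45],
  [0,-40,0,0,0,0,45],
  [0,-40,0,0,0,0,45],
])

```text
time_s: 15.95
tcp_pos: [0.5869, -0.0726, 0.2357]
eef_rot: [-180.0, 0.0, -85.2]
contact_force: [1.1, 0.0, 0.9]
gripper_width: 0.0398
```

>>> move_arm([
  [0,-40,0,0,0,0,45],
  [0,-40,0,0,0,0,45],
  [0,-40,0,0,0,0,45],
  [0,-40,0,0,0,0,45],
  [0,-20,0,0,0,0,45],
  [0,0,0,0,0,0,45],
  [0,0,0,0,0,0,45],
  [0,0,0,0,0,0,45],
])

```text
time_s: 16.75
tcp_pos: [0.5871, -0.2504, 0.2356]
eef_rot: [-180.0, 0.0, -85.2]
contact_force: [-0.8, -0.1, -0.6]
gripper_width: 0.0392
```

```bash
python3 - <<'E'
from path import *
from plant import *
st=get_state();print(st["contact_force"],st["tcp_pos"],st["time_s"])
t=capture("top");s=capture("scene");f0=cv2.imread("pics/scene0.png")
a=cv2.resize(t["frame"][135:225,140:240],None,fx=5,fy=5,interpolation=cv2.INTER_CUBIC)
d=cv2.resize(s["frame"][120:220,250:400],None,fx=10/3,fy=10/3,interpolation=cv2.INTER_CUBIC)
cv2.imwrite("pics/p6.png",cv2.resize(np.vstack([a,d]),None,fx=.75,fy=.75))
E
```

```text
[-0.83380972 -0.10964504 -0.57358955] [ 0.58708652 -0.2504466   0.23559872] 16.75
```

View pics/p6.png

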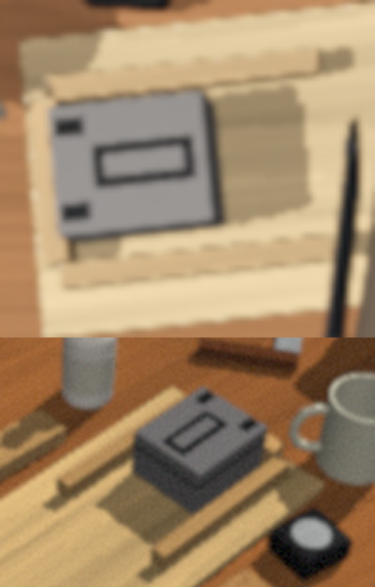

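Case sits at the stop, square, gap both sides. Lid corners at crop (52,105),(205,91),(218,222),(62,237).

```bash
python3 - <<'E'
from path import *
from plant import *
t=capture("top")
px=lambda a:(np.array(a)+.5)/3.75-.5+[140,135]
C=unproj(t,px([(62,237),(218,222),(205,91),(52,105)]),.072)[:,:2]
c,r=fit(C,.11,.092,[.58,.2,1.65]);print(rel(b,c)*1e3,np.degrees(c[2]-b[2]),abs(r).max())
f0=cv2.imread("pics/top0.png");d=cv2.absdiff(f0,t["frame"]).max(2)
for n,(u,v) in dict(glue=(175,248),offcut=(227,236),tape=(174,126),sand=(221,117),mug=(118,148),teal=(322,268),square=(100,225)).items():print(n,d[v-14:v+14,u-14:u+14].mean().round(1))
E
```

```text
[132.86253957  -0.87891115] -0.3715010063120486 1.7355120108764055
glue 27.1
offcut 43.5
tape 17.1
sand 30.9
mug 20.3
teal 69.4
square 21.6
```

```bash
python3 -c "
from plant import *
print(close_job())"
```

```text
the job is handed in; nothing more can be done
None
```

The grey screw case is home against the end stop, and the arm has drawn back clear of it. I pushed the case's rear face with the part-open fingers, tips about 45 mm above the bench and so above the rails. It went straight first, then along an arc onto the lane's middle line, then straight in. The job was handed in at about 17 s of robot time.

**Home:** the contact force rose to about 26 N with no further travel. The finger position there puts the case centre at about board x = 135 mm.

**Final camera fit:** the case is at x ≈ 133 mm, y ≈ -1 mm, yaw ≈ -0.4°, with a visible gap to both rails. That is 2 mm short of the nominal 135. My first fit placed the stop about 2–3 mm too far along the board, so I take the shortfall as calibration error rather than a gap.

**Checks that did not settle:** a before-and-after image comparison of most of the other bench items was inconclusive, because the arm and its shadows changed the picture. The fingers were only lowered behind the case and along the lane, and nothing looked moved in the views I checked.

I viewed 10 pictures in all.

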